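# Run the wing nut onto the ring clamp

## Robot

A 6-joint arm with a two-finger parallel gripper is mounted at the origin on a cart in front of the work surface, level with it; the furniture and walls round the work are solid. World frame = base frame: x ahead of the robot, y to its left, z up, the work surface at z = 0. Lengths are in m, angles in rad, forces in N, time in s.
With the tool pointing down it reaches from about 0.35 to 0.975 m from the base axis. Payload 4.9 kg.
Tool frame: the origin (TCP) lies at the very end of the fingers, on their centre line; the grasp point (between the pads) lies 19 mm behind it (ctrl.grasp_offset is the distance from the TCP to the grasp point, in m); z points along the fingers, y is the line along which they close (so a half turn about z gives the same grasp; the last joint's range is limited). The gripper opens to 85 mm and grips with 20 to 120 N. Pads are 22 mm wide; open, the fingers measure 114 mm over their backs; the gripper's body (76 mm by 85 mm) begins 54 mm behind the grasp point. The pads swing forward as they close: fully open they stand 13 mm farther back than shut.
Start: joints at [-1.452, 0.053, 1.613, -0, 1.476, -0.119], TCP at [0.147, -0.607, 0.231] pointing down, gripper open.
Joint ranges: [-3.01, 3.01], [-1.01, 2.22], [0.06, 2.58], [-1.02, 4.17], [0.09, 2.62], [-3.14, 3.14]. Speed limits (rad/s): [2.57, 2.57, 3.14, 3.14, 3.14, 3.14].

## Interface

Orientations are given as a rotation vector (axis times angle).
In Python, from station import ctrl, optics gives the robot as it stands.
- The arm moves only by the shell command python3 -m handwheel 'ROWS' [OPENING] [FORCE]. ROWS is JSON, a list of rows, each an object of numbers: "tx", "ty", "tz": the shift along the tool's x, y, z in mm; "roll": the turn about the tool's z in rad. A call has 1 to 12 rows; each row shifts and turns the commanded pose from where the row before left it, along the tool's axes as they then stand; what a row does not reach is not made up. A row lasts 1/12 s, in which the tool goes at most 41.7 mm and 7.16 degrees, less where a joint would pass 70% of its speed; a pose out of reach is approached as far as the arm can. A call with a gripper value outside its range is refused whole. OPENING is the finger opening in mm, from 0 to 85.4, set as the call begins (- or left out, the last holds). The fingers move at their own pace and stop on an object; FORCE is the grip in N (left out, the last holds). Time passes only in rows, so rows that do not move let the fingers close. It gives the time, the measured TCP pose, the force, the opening and the grip force at its end, in the units of the state.
- ctrl.get_obs(): the state, without advancing time (a new reading comes with each control period).
- optics.get_image(name): name is "scene" or "side" or "wrist"; returns (picture, depth): 420x560x3 uint8, red, green, blue; 420x560 float32, m along the optical axis (not along the pixel's ray), 0 where there is no reading.
- optics.camera_params(name): a dict with "mtx" (3x3 intrinsics, pixels), "extrinsics" (4x4, takes a point from camera to world coordinates); the wrist camera has in their place "tool_from_camera" (4x4, takes a point from camera to tool coordinates, whose origin is the TCP and whose axes are the flange's). Camera axes: x right, y down, z forward; pixel columns grow to the right and rows downward; lengths in m; the calibration is good to about 2 mm. A picture is of the moment at which its call begins: read the wrist's pose just before it. camera_params takes no time and is no camera call.
- ctrl.finish_job(): hands the job in; it is judged then, once.
The state is a dict: "t": time; "q": joint angles; "dq": joint speeds; "effort": joint torques, N m; "tool_pos": TCP position; "tool_rot": TCP orientation; "contact_force": force on the tool from outside, world axes, zero at the start; "wrist_torque": the same for the moment, N m; "opening": finger opening in m; "grip_force": force on a finger pad.
Only numpy, scipy, OpenCV 4.12 (cv2) and the standard library are available. Lean on these libraries where they do the work, as an engineer would, in place of code of your own. Each camera call takes 0.05 s, during which the arm holds its last target. There are 200 camera calls.

## Task

Pick up the orange wing nut, set it on the stud of the ring clamp, turn it gently backward (anticlockwise from above) until it drops into the start of the thread, then run it forward (clockwise) until it is moderately tight on the blue cover, and let go. Never ram it on the stud or overtighten it, and leave the other things where they are.

Things in the scene. Friction and masses are not known exactly. Their poses are not given: they have to be found in the camera images.
- wing_nut: Orange closed wing nut, 0.12 kg, upright on the bench, mouth down. Origin: centre of its underside, z up. Round hub 44 mm across, 0 to 46 mm high; bore 34.6 mm across, 42 mm deep; in its mouth three steel lugs 120 degrees apart, 8 to 11 mm above the underside, 24.4 mm clear between them. Play on the stud 0.8 mm all round.
- nut_grip (a point): Middle of the nut's upright thumb blade, 58 mm above its underside, where to grip from above. Blade 56 mm long (along x), 12 mm thick (along y), 46 to 71 mm above the nut's underside.
- stand: Ring clamp fixed to the bench: aluminium base plate 130x130x12 mm, on it a black ring 105 mm across, above that a blue cover disc 100 mm across (top at about 47.5 mm), through it a vertical steel stud. Origin: centre of the base's underside, on the stud's axis, z up. Nut origin above this: 61 mm lugs on teeth, 58 on crown, 51 dropped in, 45.5 to 49.5 at the cover, tight 1.3 mm lower.
- stud_tip (a point): Tip of the stud, on its axis, 84 mm above the bench: tapered nose 14 mm wide, 23 mm from 80 mm down. Below it a right-hand three-start thread, 33 mm across, lead 24 mm a turn. From the drop into its start, it takes 25 to 85 degrees forward (clockwise) to the cover, some 27 to take up the play and 20 more to be tight; it then holds by friction.
- crown (a point): Middle of the thread's flat crown, 66 mm above the bench. Three entry gaps, 120 degrees apart, at an unknown angle (not told by the stand's yaw), each with a 3 mm stop tooth. Lugs turned forward butt on a tooth and stick; turned backward (anticlockwise, under 120 degrees) they fall off the crown into the gaps and stop against the teeth. The nut sinks only if free to fall or followed down.
- cover_top (a point): Middle of the top of the blue cover disc at its mean height, 47.5 mm above the bench; with the packing under it the true top lies up to 2 mm higher or lower. The cover is sprung, 15 N per mm. Tight: the nut presses on it with about 20 N; under 10 N is loose, over 40 N damages it. Turning takes next to no torque before the cover, then about 0.015 N m per N of that (0.3 N m when tight).
- jar: Bystander: sample jar with green screw cap, 63 mm across, 75 mm high; origin at the centre of its underside.
- beaker: Bystander: small glass beaker, 55 mm across, 70 mm high; origin at the centre of its underside.
- tub_meal: Bystander: small clear tub of meal, 67x85x31 mm; origin at the centre of its underside.
There are look-alikes about, which are no part of the job. Of the things that look like the wing_nut, the largest one is meant.

How it is judged:
By the outcome, as a careful person would: the job done as asked, in the order asked, and still so for the second after the job is handed in, with the robot touching nothing.
It also fails if it takes over 70 s, if anything falls off the work surface, if the arm or the gripper's body presses on something with over 40 N, if the wrist force passes 120 N, or if a joint passes its speed limit or range.

## Working session

There is one attempt and no reset: what is moved stays moved. The work goes in short steps, Python scripts to look and compute and a shell command to move; the robot and the scene stay as the last step left them, time stands still between calls to the robot, and variables do not carry over. Pictures are saved under pics/ and viewed, at most 10 in all, crops included, and the job is handed in when it is done.

```bash
mkdir -p pics; ls; python3 - <<'E'
from station import ctrl, optics
import numpy as np, cv2
o=ctrl.get_obs(); print(o['t'],o['tool_pos'],o['tool_rot'],ctrl.grasp_offset)
ims=[]
for n in ("scene","side"):
    p,d=optics.get_image(n); c=optics.camera_params(n)
    np.savez(f"{n}0.npz",p=p,d=d,K=c['mtx'],T=c['extrinsics'])
    print(n,np.round(c['extrinsics'],3).tolist(),c['mtx'][0,0]); ims.append(p)
    cv2.imwrite(f"pics/{n}0.png",p[:,:,::-1])
p,d=optics.get_image("wrist");c=optics.camera_params("wrist");print(c)
cv2.imwrite("pics/w0.png",p[:,:,::-1])
E
```

```text
pics
0.0 [ 0.14714199 -0.60679629  0.23008676] [-3.11740743e+00 -3.72412595e-01  2.61695541e-05] 0.0187
scene [[0.9, -0.32, 0.295, 0.178], [-0.435, -0.659, 0.613, -0.655], [-0.002, -0.68, -0.733, 0.989], [0.0, 0.0, 0.0, 1.0]] 474.9706166024972
side [[0.994, -0.041, 0.099, 0.437], [-0.107, -0.413, 0.905, -0.954], [0.004, -0.91, -0.415, 0.554], [0.0, 0.0, 0.0, 1.0]] 402.4038599483658
{'mtx': array([[294.23907157,   0.        , 276.00836142],
       [  0.        , 294.23907157, 204.1316063 ],
       [  0.        ,   0.        ,   1.        ]]), 'tool_from_camera': array([[ 2.48908985e-04, -9.51867809e-01, -3.06508749e-01,
         7.80896448e-02],
       [ 9.99999915e-01,  3.37714583e-04, -2.36700181e-04,
        -5.06577877e-04],
       [ 3.28819757e-04, -3.06508664e-01,  9.51867812e-01,
        -1.43350778e-01],
       [ 0.00000000e+00,  0.00000000e+00,  0.00000000e+00,
         1.00000000e+00]])}
```

View pics/scene0.png

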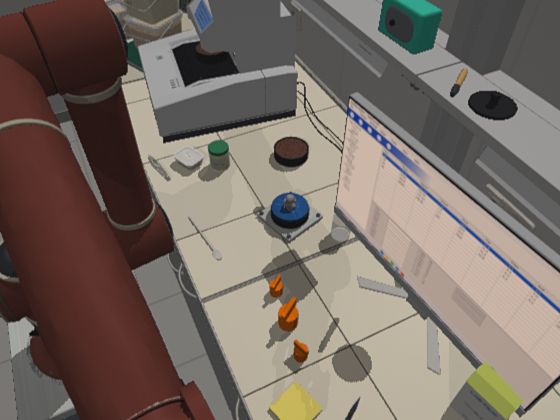

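View pics/side0.png

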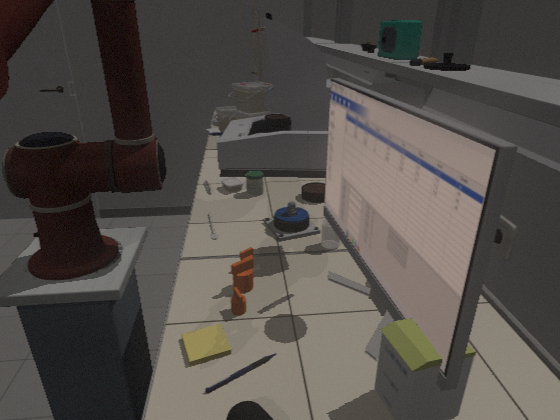

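The scene view shows three orange nuts at (276,287), (288,316) and (300,350), with the middle one largest. The stand is at (290,210), the beaker at (340,235) and the jar at (218,153), and the monitor stands just right of the stand. The side view shows the same, with the nuts overlapping near (242,270).

```bash
cat > h.py <<'E'
import numpy as np, cv2
from scipy.spatial.transform import Rotation as R
def cloud(d,K,T):
    v,u=np.mgrid[:d.shape[0],:d.shape[1]]
    c=np.stack([(u-K[0,2])/K[0,0]*d,(v-K[1,2])/K[1,1]*d,d],-1)
    return c@T[:3,:3].T+T[:3,3]
def ontoplane(u,v,K,T,z):
    r=T[:3,:3]@np.array([(u-K[0,2])/K[0,0],(v-K[1,2])/K[1,1],1]); return T[:3,3]+r*(z-T[2,3])/r[2]
def orange(p):
    h=cv2.cvtColor(p,cv2.COLOR_RGB2HSV); return cv2.inRange(h,(5,170,90),(16,255,255))
def blue(p):
    h=cv2.cvtColor(p,cv2.COLOR_RGB2HSV); return cv2.inRange(h,(100,130,40),(118,255,255))
def wrist(ctrl,optics):
    o=ctrl.get_obs(); p,d=optics.get_image("wrist"); c=optics.camera_params("wrist")
    T=np.eye(4);T[:3,:3]=R.from_rotvec(o['tool_rot']).as_matrix();T[:3,3]=o['tool_pos']
    return p,d,c['mtx'],T@c['tool_from_camera'],T
E
python3 - <<'E'
from h import *
for n in("scene","side"):
    f=np.load(n+"0.npz");p,d,K,T=f['p'],f['d'],f['K'],f['T'];W=cloud(d,K,T)
    for nm,m in(("or",orange(p)),("bl",blue(p))):
        k,l,s,c=cv2.connectedComponentsWithStats(m)
        for i in range(1,k):
            if s[i,4]<40: continue
            q=W[(l==i)&(d>0)]; 
            zt=np.percentile(q[:,2],98); t=q[q[:,2]>zt-.015]
            e=cv2.PCACompute(t[:,:2].astype(np.float32),mean=None)[1][0]
            print(n,nm,c[i].round(),s[i,4],q.mean(0).round(3),'zmin/max',np.percentile(q[:,2],2).round(3),zt.round(3),'top',t.mean(0).round(3),'yaw',np.degrees(np.arctan2(e[1],e[0])).round())
E
```

```text
scene or [276. 287.] 191 [ 0.441 -0.1    0.031] zmin/max 0.004 0.049 top [ 0.441 -0.097  0.045] yaw 38.0
scene or [288. 315.] 428 [ 0.428 -0.186  0.046] zmin/max 0.006 0.071 top [ 0.429 -0.183  0.068] yaw 34.0
scene or [302. 346.] 76 [ 0.423 -0.263  0.044] zmin/max 0.028 0.051 top [ 0.421 -0.264  0.047] yaw 109.0
scene or [298. 352.] 62 [ 0.413 -0.266  0.03 ] zmin/max 0.026 0.033 top [ 0.413 -0.266  0.03 ] yaw 108.0
scene bl [368. 128.] 210 [ 0.66  -0.064  0.403] zmin/max 0.394 0.411 top [ 0.66  -0.064  0.405] yaw 95.0
scene bl [395. 151.] 75 [ 0.667 -0.145  0.402] zmin/max 0.395 0.41 top [ 0.667 -0.145  0.403] yaw 95.0
scene bl [447. 211.] 206 [ 0.68  -0.288  0.375] zmin/max 0.372 0.378 top [ 0.68  -0.288  0.375] yaw 95.0
scene bl [290. 208.] 632 [0.577 0.098 0.045] zmin/max 0.041 0.048 top [0.577 0.098 0.045] yaw -30.0
scene bl [525. 280.] 219 [ 0.694 -0.453  0.375] zmin/max 0.371 0.378 top [ 0.694 -0.453  0.375] yaw 95.0
side or [245. 273.] 48 [ 0.439 -0.189  0.046] zmin/max 0.045 0.048 top [ 0.439 -0.189  0.046] yaw 30.0
side bl [473. 194.] 92 [ 0.702 -0.551  0.376] zmin/max 0.373 0.379 top [ 0.702 -0.551  0.376] yaw 95.0
```

```bash
python3 -m handwheel '[{"tx":24,"ty":-21},{"tx":24,"ty":-21},{"tx":24,"ty":-21},{"tx":24,"ty":-21},{"tx":24,"ty":-21},{"tx":24,"ty":-21},{"tx":24,"ty":-21},{"tx":24,"ty":-21},{"tx":24,"ty":-21},{"tx":24,"ty":-21},{"tx":24,"ty":-21},{"tx":24,"ty":-21}]' 45
python3 -m handwheel '[{"tx":22,"ty":-23,"tz":10},{"tx":22,"ty":-23,"tz":10},{"tx":22,"ty":-23,"tz":10},{"tx":22,"ty":-23,"tz":10},{"roll":-0.12},{"roll":-0.12},{"roll":-0.12},{},{}]' 45
cat > nut.py <<'E'
from station import ctrl, optics
from h import *
import sys
p,d,K,C,T=wrist(ctrl,optics); cv2.imwrite(f"pics/{sys.argv[1]}.png",p[:,:,::-1])
o=ctrl.get_obs();print(o['t'],o['tool_pos'].round(4),'yaw',np.degrees(np.arctan2(T[1,0],T[0,0])).round(1),o['contact_force'].round(1))
W=cloud(d,K,C);k,l,s,c=cv2.connectedComponentsWithStats(orange(p))
for i in range(1,k):
    if s[i,4]<150: continue
    q=W[(l==i)&(d>0)]; zt=np.percentile(q[:,2],98); t=q[q[:,2]>zt-.003]
    (cx,cy),(w,h),a=cv2.minAreaRect((t[:,:2]*1000).astype(np.float32))
    e=cv2.PCACompute(t[:,:2].astype(np.float32),mean=None)[1][0]
    print('or',c[i].round(),s[i,4],'ztop',zt.round(4),'rect mm',round(cx,1),round(cy,1),round(w,1),round(h,1),'yaw',np.degrees(np.arctan2(e[1],e[0])).round(1))
E
python3 nut.py w1
```

```text
0.2 [ 0.1472 -0.607   0.2305] yaw 13.6 [-0.4  0.9 -0.4]$[0]: bad value
$[0]: bad value
```

View pics/w1.png

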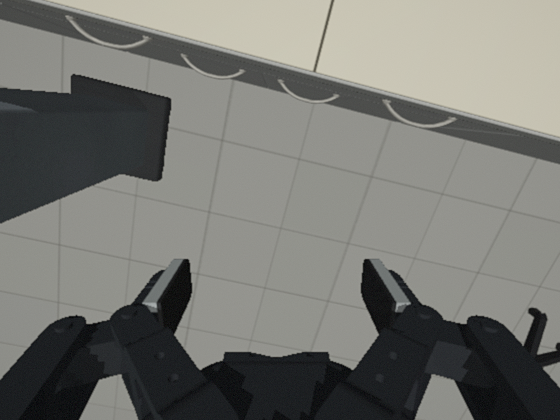

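The arm has not moved: the wrist view shows only the floor and the bench edge. All four keys may be required in each row.

```bash
python3 -m handwheel '[{"tx":24,"ty":-21,"tz":0,"roll":0},{"tx":24,"ty":-21,"tz":0,"roll":0}]' 45; python3 -m handwheel '[{"tx":24.0,"ty":-21.0}]'; python3 -m handwheel --help | head -20
```

```text
t: 0.37
tool_pos: [0.1835, -0.5551, 0.2306]
tool_rot: [-3.119, -0.369, 0.0]
contact_force: [0.2, -0.0, 0.5]
opening: 0.0639
grip_force: 0.0$[0]: bad value
invalid input: not JSON, or not a number
```

```bash
python3 -m handwheel '[{"tx":27,"ty":-25,"tz":0,"roll":0},{"tx":27,"ty":-25,"tz":0,"roll":0},{"tx":27,"ty":-25,"tz":0,"roll":0},{"tx":27,"ty":-25,"tz":0,"roll":0},{"tx":27,"ty":-25,"tz":0,"roll":0},{"tx":27,"ty":-25,"tz":0,"roll":0},{"tx":27,"ty":-25,"tz":0,"roll":0},{"tx":27,"ty":-25,"tz":0,"roll":0},{"tx":27,"ty":-25,"tz":0,"roll":0},{"tx":27,"ty":-25,"tz":0,"roll":0},{"tx":27,"ty":-25,"tz":0,"roll":0},{"tx":27,"ty":-25,"tz":0,"roll":0}]' 45
python3 -m handwheel '[{"tx":0,"ty":0,"tz":10,"roll":-0.12},{"tx":0,"ty":0,"tz":10,"roll":-0.12},{"tx":0,"ty":0,"tz":10,"roll":-0.12},{"tx":0,"ty":0,"tz":0,"roll":0},{"tx":0,"ty":0,"tz":0,"roll":0}]' 45
python3 nut.py w2
```

```text
t: 1.37
tool_pos: [0.4288, -0.1856, 0.2313]
tool_rot: [3.119, 0.372, 0.001]
contact_force: [0.7, 0.4, 0.1]
opening: 0.0452
grip_force: 0.0
t: 1.78
tool_pos: [0.4278, -0.187, 0.2007]
tool_rot: [-3.002, -0.92, 0.002]
contact_force: [-0.2, -0.1, 0.3]
opening: 0.045
grip_force: 0.0
1.8333 [ 0.4281 -0.1874  0.2015] yaw 34.1 [-0.1 -0.3  0.6]
or [205. 123.] 473 ztop 0.051 rect mm 444.0 -94.4 37.6 8.3 yaw 37.4
or [218. 122.] 312 ztop 0.0389 rect mm 446.3 -97.5 28.0 0.5 yaw 37.5
or [273. 179.] 1666 ztop 0.0727 rect mm 433.6 -179.2 54.2 10.7 yaw 33.3
or [328. 222.] 786 ztop 0.0506 rect mm 421.4 -262.1 8.5 36.7 yaw 111.1
```

View pics/w2.png

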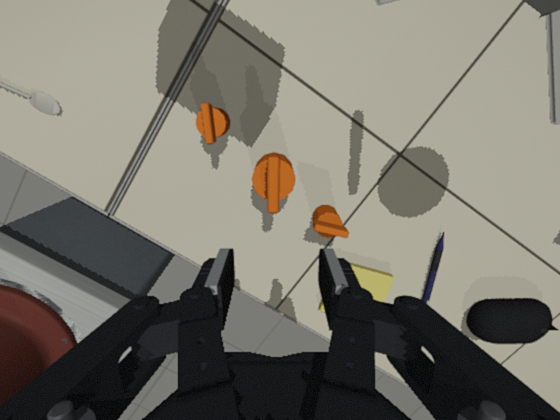

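The large nut is centred at (273,181), its blade lines up with the tool x axis, and the fingers sit evenly about column 277. I'll move in closer and re-measure.

```bash
python3 -m handwheel '[{"tx":4.5,"ty":-1.8,"tz":25,"roll":0.012},{"tx":4.5,"ty":-1.8,"tz":25,"roll":0},{"tx":0,"ty":0,"tz":25,"roll":0},{"tx":0,"ty":0,"tz":0,"roll":0},{"tx":0,"ty":0,"tz":0,"roll":0}]' 45
python3 nut.py w3
```

```text
t: 2.25
tool_pos: [0.4331, -0.1793, 0.1259]
tool_rot: [-3.007, -0.904, 0.002]
contact_force: [0.1, -0.5, 0.1]
opening: 0.0449
grip_force: 0.0
2.3 [ 0.4341 -0.1799  0.1276] yaw 33.5 [-0.3  0.5  0.6]
or [187. 140.] 744 ztop 0.051 rect mm 444.1 -94.4 37.1 8.4 yaw 37.8
or [205. 138.] 518 ztop 0.0371 rect mm 447.8 -98.6 29.2 4.5 yaw 37.1
or [277. 209.] 2947 ztop 0.0726 rect mm 433.6 -178.9 53.9 11.6 yaw 33.0
or [350. 256.] 856 ztop 0.0507 rect mm 438.9 -240.1 81.3 11.5 yaw 65.3
```

View pics/w3.png

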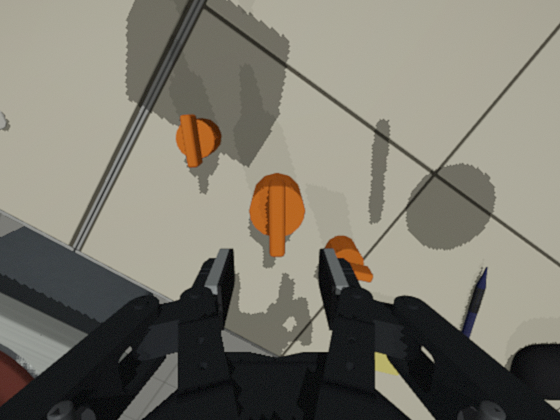

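The blade is centred between the fingers, at (277,209). The small nut at (350,256) is clear of the right finger. I'll descend with the tips just above the hub top and grip.

```bash
python3 -m handwheel '[{"tx":0,"ty":-0.6,"tz":25,"roll":0},{"tx":0,"ty":0,"tz":25,"roll":0},{"tx":0,"ty":0,"tz":18,"roll":0},{"tx":0,"ty":0,"tz":10,"roll":0},{"tx":0,"ty":0,"tz":0,"roll":0},{"tx":0,"ty":0,"tz":0,"roll":0}]' 40
python3 -m handwheel '[{"tx":0,"ty":0,"tz":0,"roll":0},{"tx":0,"ty":0,"tz":0,"roll":0},{"tx":0,"ty":0,"tz":0,"roll":0},{"tx":0,"ty":0,"tz":0,"roll":0},{"tx":0,"ty":0,"tz":0,"roll":0},{"tx":0,"ty":0,"tz":0,"roll":0}]' 0 50
```

```text
t: 2.8
tool_pos: [0.4343, -0.1796, 0.0498]
tool_rot: [3.007, 0.906, 0.002]
contact_force: [1.0, -0.6, -0.1]
opening: 0.0398
grip_force: 0.0
t: 3.3
tool_pos: [0.4345, -0.1796, 0.0501]
tool_rot: [3.006, 0.906, 0.003]
contact_force: [-1.0, -0.5, 6.3]
opening: 0.0109
grip_force: 51.0
```

```bash
python3 -m handwheel '[{"tx":0,"ty":0,"tz":-20,"roll":0},{"tx":0,"ty":0,"tz":-40,"roll":0},{"tx":0,"ty":0,"tz":-40,"roll":0},{"tx":0,"ty":0,"tz":-40,"roll":0},{"tx":0,"ty":0,"tz":-30,"roll":0},{"tx":0,"ty":0,"tz":0,"roll":0},{"tx":0,"ty":0,"tz":0,"roll":0}]' 0 50
python3 - <<'E'
from h import *
for n in("scene","side"):
    f=np.load(n+"0.npz");W=cloud(f['d'],f['K'],f['T']).reshape(-1,3)
    m=(W[:,0]>.45)&(W[:,0]<.85)&(abs(W[:,1]-.09)<.2)&(W[:,2]>.09)
    for y in np.arange(-.1,.3,.04):
        q=W[m&(abs(W[:,1]-y)<.02)]
        if len(q)>5: print(n,round(y,2),len(q),'xmin',q[:,0].min().round(3),'z at xmin',q[q[:,0].argmin(),2].round(3))
E
```

```text
t: 3.88
tool_pos: [0.4343, -0.1795, 0.2207]
tool_rot: [3.004, 0.906, 0.005]
contact_force: [-0.8, -0.1, -1.6]
opening: 0.0107
grip_force: 50.2
scene -0.1 1791 xmin 0.658 z at xmin 0.104
scene -0.06 2255 xmin 0.655 z at xmin 0.159
scene -0.02 2150 xmin 0.652 z at xmin 0.091
scene 0.02 1504 xmin 0.652 z at xmin 0.108
scene 0.06 1237 xmin 0.769 z at xmin 0.414
scene 0.1 1015 xmin 0.769 z at xmin 0.415
scene 0.14 654 xmin 0.768 z at xmin 0.415
scene 0.18 519 xmin 0.768 z at xmin 0.416
scene 0.22 521 xmin 0.768 z at xmin 0.413
scene 0.26 494 xmin 0.767 z at xmin 0.416
side -0.1 960 xmin 0.658 z at xmin 0.097
side -0.06 949 xmin 0.655 z at xmin 0.11
side -0.02 873 xmin 0.651 z at xmin 0.097
side 0.02 967 xmin 0.651 z at xmin 0.112
side 0.06 541 xmin 0.768 z at xmin 0.415
side 0.1 374 xmin 0.768 z at xmin 0.415
side 0.14 224 xmin 0.767 z at xmin 0.415
side 0.18 123 xmin 0.768 z at xmin 0.416
side 0.22 117 xmin 0.768 z at xmin 0.416
side 0.26 114 xmin 0.768 z at xmin 0.416
```

```bash
python3 -m handwheel '[{"tx":24,"ty":-19,"tz":0,"roll":0},{"tx":24,"ty":-19,"tz":0,"roll":0},{"tx":24,"ty":-19,"tz":0,"roll":0},{"tx":24,"ty":-19,"tz":0,"roll":0},{"tx":24,"ty":-19,"tz":0,"roll":0},{"tx":24,"ty":-19,"tz":0,"roll":0},{"tx":24,"ty":-19,"tz":0,"roll":0},{"tx":23,"ty":-21,"tz":0,"roll":0},{"tx":0,"ty":0,"tz":0,"roll":0},{"tx":0,"ty":0,"tz":0,"roll":0},{"tx":0,"ty":0,"tz":0,"roll":0}]' 0 50
cat > st.py <<'E'
from station import ctrl, optics
from h import *
import sys
p,d,K,C,T=wrist(ctrl,optics); cv2.imwrite(f"pics/{sys.argv[1]}.png",p[:,:,::-1])
o=ctrl.get_obs();print(o['t'],o['tool_pos'].round(4),'yaw',np.degrees(np.arctan2(T[1,0],T[0,0])).round(1),o['contact_force'].round(1))
W=cloud(d,K,C)
def circ(m,nm):
    q=W[m][:,:2]*1000
    (cx,cy),r=cv2.minEnclosingCircle(q.astype(np.float32))
    print(nm,len(q),'circle',round(cx,1),round(cy,1),'r',round(r,1),'z',np.median(W[m][:,2]).round(4))
k,l,s,c=cv2.connectedComponentsWithStats(blue(p)); i=1+s[1:,4].argmax(); print('px',c[i].round(1),s[i].tolist())
b=(l==i)&(d>0)&(W[...,2]>.04); circ(b,'cover')
c0=W[b][:,:2].mean(0); near=np.hypot(W[...,0]-c0[0],W[...,1]-c0[1])<.035
for a,z in((.062,.07),(.078,.09)):
    m=near&(d>0)&(W[...,2]>a)&(W[...,2]<z)&(orange(p)==0)
    if m.sum()>5: circ(m,f'stud {a}')
# rim ellipse, rays onto the plane of the cover
h=cv2.convexHull(np.argwhere(l==i)[:,::-1].astype(np.int32))[:,0]
z=np.median(W[b][:,2]); P=np.array([ontoplane(u,v,K,C,z)[:2] for u,v in h])
A=np.c_[2*P,np.ones(len(P))]; s_=np.linalg.lstsq(A,(P**2).sum(1),rcond=None)[0]; print('rim fit',(s_[:2]*1e3).round(1),'r',(np.sqrt(s_[2]+s_[:2]@s_[:2])*1e3).round(1))
E
python3 st.py w4
```

```text
t: 4.8
tool_pos: [0.5062, 0.0548, 0.2161]
tool_rot: [-3.007, -0.907, 0.006]
contact_force: [0.9, -0.4, -1.1]
opening: 0.0107
grip_force: 50.1
4.85 [0.5064 0.0544 0.2166] yaw 33.6 [ 0.5 -1.1 -0.9]
px [276.2  93.1] [227, 40, 100, 107, 7334]
cover 7283 circle 580.7 105.8 r 50.2 z 0.0479
stud 0.062 350 circle 581.1 105.1 r 16.4 z 0.0669
stud 0.078 544 circle 581.1 105.2 r 11.4 z 0.0837
rim fit [580.9 105.5] r 49.8
```

View pics/w4.png

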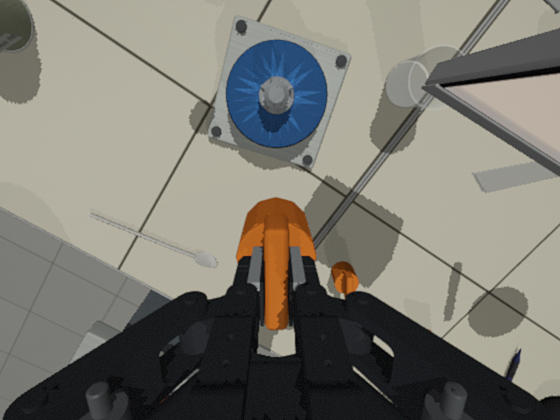

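The cover is at (276,93) with the stud on it. The held nut is at (276,240), sitting straight between the pads. I'll measure the nut in the hand with the same camera so the calibration bias cancels.

```bash
cat > held.py <<'E'
from station import ctrl, optics
from h import *
p,d,K,C,T=wrist(ctrl,optics); np.savez('held.npz',p=p,d=d)
W=cloud(d,K,C); L=(W-T[:3,3])@T[:3,:3]*1000
k,l,s,c=cv2.connectedComponentsWithStats(cv2.morphologyEx(orange(p),cv2.MORPH_CLOSE,np.ones((3,3))))
for i in range(1,k):
    if s[i,4]<300: continue
    q=L[(l==i)&(d>0)]; print('comp',c[i].round(),s[i].tolist(),'z range',np.percentile(q[:,2],[1,50,99]).round(1))
    q=q[(q[:,2]>-40)&(q[:,2]<70)]
    h,e=np.histogram(q[:,2],np.arange(-30,60,3)); print(dict(zip(e[:-1].astype(int).tolist(),h.tolist())))
    zt=np.percentile(q[:,2],1); t=q[abs(q[:,2]-zt)<2.5]; print('blade top: z',t[:,2].mean().round(1),'x',np.percentile(t[:,0],[1,99]).round(1),'y',np.percentile(t[:,1],[1,50,99]).round(1))
    for a in np.percentile(q[:,2],[60,75,90]):
        t=q[abs(q[:,2]-a)<2]; A=np.c_[2*t[:,:2],np.ones(len(t))]; f=np.linalg.lstsq(A,(t[:,:2]**2).sum(1),rcond=None)[0]
        print('slice z',a.round(1),len(t),'centre',f[:2].round(2),'r',np.sqrt(f[2]+f[:2]@f[:2]).round(1),'x',t[:,0].min().round(1),t[:,0].max().round(1),'y',t[:,1].min().round(1),t[:,1].max().round(1))
E
python3 held.py
```

```text
comp [276. 250.] [237, 198, 79, 132, 4886] z range [-22.7 -10.2  45. ]
{-30: 0, -27: 11, -24: 1532, -21: 740, -18: 65, -15: 54, -12: 58, -9: 49, -6: 47, -3: 44, 0: 242, 3: 886, 6: 90, 9: 81, 12: 76, 15: 86, 18: 96, 21: 102, 24: 93, 27: 89, 30: 78, 33: 85, 36: 70, 39: 84, 42: 62, 45: 48, 48: 2, 51: 0, 54: 0}
blade top: z -21.4 x [-26.   25.8] y [-5.9 -0.7  4.5]
slice z 3.2 1065 centre [ 1.76 -0.67] r 17.3 x -2.8 26.3 y -22.4 21.1
slice z 4.7 1030 centre [ 2.23 -0.66] r 17.3 x -2.8 20.1 y -22.4 21.1
slice z 28.2 118 centre [-0.95 -0.7 ] r 22.2 x 10.4 21.9 y -20.3 18.1
comp [344. 280.] [331, 264, 27, 31, 529] z range [165.9 184.  212.1]
{-30: 0, -27: 0, -24: 0, -21: 0, -18: 0, -15: 0, -12: 0, -9: 0, -6: 0, -3: 0, 0: 0, 3: 0, 6: 0, 9: 0, 12: 0, 15: 0, 18: 0, 21: 0, 24: 0, 27: 0, 30: 0, 33: 0, 36: 0, 39: 0, 42: 0, 45: 0, 48: 0, 51: 0, 54: 0}Traceback (most recent call last):
  File "held.py", line 11, in <module>
    zt=np.percentile(q[:,2],1); t=q[abs(q[:,2]-zt)<2.5]; print('blade top: z',t[:,2].mean().round(1),'x',np.percentile(t[:,0],[1,99]).round(1),'y',np.percentile(t[:,1],[1,50,99]).round(1))
    return _quantile_unchecked(
        a, q, axis, out, overwrite_input, method, keepdims, weights)
    return _ureduce(a,
                    func=_quantile_ureduce_func,
    ...<5 lines>...
                    overwrite_input=overwrite_input,
                    method=method)
    r = func(a, **kwargs)
    result = _quantile(arr,
                       quantiles=q,
    ...<2 lines>...
                       out=out,
                       weights=wgt)
    slices_having_nans = np.isnan(arr[-1, ...])
                                  ~~~^^^^^^^^^
IndexError: index -1 is out of bounds for axis 0 with size 0
```

```bash
python3 -m handwheel '[{"tx":18,"ty":-22,"tz":0,"roll":0},{"tx":18,"ty":-22,"tz":0,"roll":0},{"tx":18,"ty":-22,"tz":0,"roll":0},{"tx":18,"ty":-22,"tz":0,"roll":0},{"tx":0,"ty":0,"tz":0,"roll":0.12},{"tx":0,"ty":0,"tz":0,"roll":0.12},{"tx":0,"ty":0,"tz":0,"roll":0.12},{"tx":0,"ty":0,"tz":0,"roll":0.12},{"tx":0,"ty":0,"tz":0,"roll":0.12},{"tx":0,"ty":0,"tz":0,"roll":0.12}]' 0 50
python3 -m handwheel '[{"tx":0,"ty":0,"tz":0,"roll":0.12},{"tx":0,"ty":0,"tz":0,"roll":0.12},{"tx":0,"ty":0,"tz":0,"roll":0.12},{"tx":0,"ty":0,"tz":0,"roll":0.12},{"tx":0,"ty":0,"tz":0,"roll":0.12},{"tx":0,"ty":0,"tz":0,"roll":0},{"tx":0,"ty":0,"tz":0,"roll":0},{"tx":0,"ty":0,"tz":0,"roll":0}]' 0 50
python3 st.py w5; python3 held.py 2>/dev/null | head -6
```

```text
t: 5.73
tool_pos: [0.5187, 0.1669, 0.2179]
tool_rot: [3.133, -0.223, -0.001]
contact_force: [0.5, 0.2, -1.6]
opening: 0.0106
grip_force: 50.1
t: 6.4
tool_pos: [0.5187, 0.1675, 0.2182]
tool_rot: [2.933, -1.125, -0.0]
contact_force: [-0.2, 0.2, -1.5]
opening: 0.011
grip_force: 50.1
6.45 [0.5187 0.1676 0.2182] yaw -42.0 [-0.4 -0.5 -1.2]
px [280.1  96.2] [231, 44, 99, 106, 7154]
cover 7097 circle 580.9 105.8 r 50.0 z 0.0478
stud 0.062 345 circle 580.5 105.7 r 16.4 z 0.0669
stud 0.078 531 circle 580.6 105.6 r 11.3 z 0.0836
rim fit [580.9 105.8] r 49.7
comp [513.  69.] [481, 51, 67, 34, 1213] z range [167.2 185.  213.8]
{-30: 0, -27: 0, -24: 0, -21: 0, -18: 0, -15: 0, -12: 0, -9: 0, -6: 0, -3: 0, 0: 0, 3: 0, 6: 0, 9: 0, 12: 0, 15: 0, 18: 0, 21: 0, 24: 0, 27: 0, 30: 0, 33: 0, 36: 0, 39: 0, 42: 0, 45: 0, 48: 0, 51: 0, 54: 0}
```

```bash
python3 -m handwheel '[{"tx":0,"ty":0,"tz":0,"roll":-0.124},{"tx":0,"ty":0,"tz":0,"roll":-0.124},{"tx":0,"ty":0,"tz":0,"roll":-0.124},{"tx":0,"ty":0,"tz":0,"roll":-0.124},{"tx":0,"ty":0,"tz":0,"roll":-0.124},{"tx":0,"ty":0,"tz":0,"roll":-0.124},{"tx":0,"ty":0,"tz":0,"roll":-0.124},{"tx":0,"ty":0,"tz":0,"roll":-0.124},{"tx":0,"ty":0,"tz":0,"roll":-0.124},{"tx":0,"ty":0,"tz":0,"roll":-0.124},{"tx":0,"ty":0,"tz":0,"roll":-0.124},{"tx":0,"ty":0,"tz":0,"roll":-0.124}]' 0 50 >/dev/null
python3 -m handwheel '[{"tx":0,"ty":0,"tz":0,"roll":-0.124},{"tx":0,"ty":0,"tz":0,"roll":-0.124},{"tx":0,"ty":0,"tz":0,"roll":-0.124},{"tx":0,"ty":0,"tz":0,"roll":-0.124},{"tx":0,"ty":0,"tz":0,"roll":-0.124},{"tx":0,"ty":0,"tz":0,"roll":-0.124},{"tx":0,"ty":0,"tz":0,"roll":-0.124},{"tx":0,"ty":0,"tz":0,"roll":-0.124},{"tx":0,"ty":0,"tz":0,"roll":-0.124},{"tx":0,"ty":0,"tz":0,"roll":-0.124},{"tx":0,"ty":0,"tz":0,"roll":-0.124},{"tx":0,"ty":0,"tz":0,"roll":-0.124}]' 0 50 >/dev/null
python3 -m handwheel '[{"tx":0,"ty":0,"tz":0,"roll":-0.1},{"tx":0,"ty":0,"tz":0,"roll":-0.1},{"tx":0,"ty":0,"tz":0,"roll":0},{"tx":0,"ty":0,"tz":0,"roll":0}]' 0 50
cat > go.py <<'E'
from station import ctrl
from h import *
import sys
o=ctrl.get_obs(); M=R.from_rotvec(o['tool_rot']).as_matrix(); t=np.array([float(a) for a in sys.argv[1:4]])
print('t',o['t'],'pos',(o['tool_pos']*1e3).round(1),'yaw',np.degrees(np.arctan2(M[1,0],M[0,0])).round(1),'tilt',np.degrees(np.arccos(-M[2,2])).round(2),'tool move',((t-o['tool_pos']*1e3)@M).round(1),'F',o['contact_force'].round(1),'M',o['wrist_torque'].round(2),'q6',o['q'][5].round(2))
E
python3 go.py 581.4 105.7 160
```

```text
t: 8.83
tool_pos: [0.5187, 0.1681, 0.2183]
tool_rot: [-1.08, -2.95, -0.0]
contact_force: [-0.7, 0.1, -0.5]
opening: 0.011
grip_force: 50.1
t 8.8333 pos [518.7 168.1 218.3] yaw 139.8 tilt 0.0 tool move [-88.2  -7.2  58.3] F [-0.7  0.1 -0.5] M [-0.07 -0.04  0.01] q6 -0.69
```

```bash
python3 -m handwheel '[{"tx":-22,"ty":-1.8,"tz":0,"roll":0},{"tx":-22,"ty":-1.8,"tz":0,"roll":0},{"tx":-22,"ty":-1.8,"tz":0,"roll":0},{"tx":-22,"ty":-1.8,"tz":0,"roll":0},{"tx":0,"ty":0,"tz":20,"roll":0},{"tx":0,"ty":0,"tz":20,"roll":0},{"tx":0,"ty":0,"tz":18,"roll":0},{"tx":0,"ty":0,"tz":0,"roll":0},{"tx":0,"ty":0,"tz":0,"roll":0},{"tx":0,"ty":0,"tz":0,"roll":0}]' 0 50 >/dev/null
python3 go.py 581.4 105.7 140
python3 - <<'E'
from station import optics
import numpy as np,cv2
a,_=optics.get_image("scene"); b,_=optics.get_image("side")
f=lambda p,u,v:cv2.resize(p[v-45:v+45,u-40:u+40],(390,440),interpolation=cv2.INTER_CUBIC)
cv2.imwrite("pics/c1.png",np.hstack([f(a,290,195),f(b,292,205)])[:,:,::-1])
E
```

```text
t 9.6667 pos [582.  106.1 161.5] yaw 139.9 tilt 0.09 tool move [ 0.2 -0.7 21.5] F [ 0.7 -0.5 -1.6] M [-0.    0.01  0.02] q6 -0.82
```

View pics/c1.png

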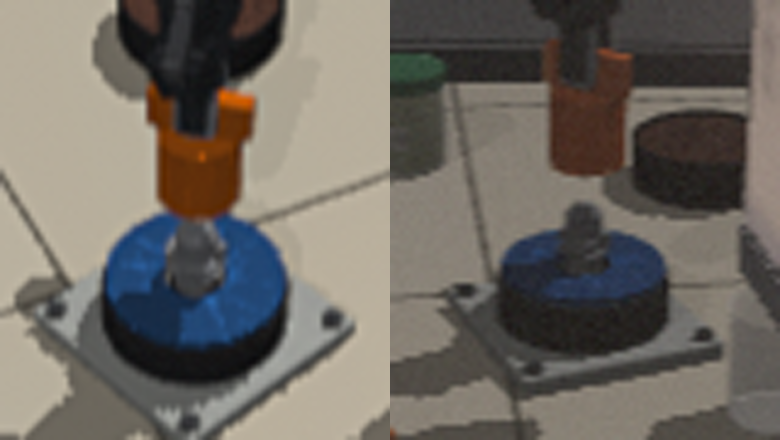

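The nut hangs centred over the stud in both views: scene crop (200,215) over (193,260), side crop (588,170) over (585,215). Descending carefully.

```bash
python3 -m handwheel '[{"tx":0.2,"ty":-0.7,"tz":15,"roll":0},{"tx":0,"ty":0,"tz":15,"roll":0},{"tx":0,"ty":0,"tz":5,"roll":0},{"tx":0,"ty":0,"tz":0,"roll":0},{"tx":0,"ty":0,"tz":0,"roll":0}]' 0 50 >/dev/null; python3 go.py 581.4 105.7 113
python3 -m handwheel '[{"tx":0,"ty":0,"tz":3,"roll":0},{"tx":0,"ty":0,"tz":3,"roll":0},{"tx":0,"ty":0,"tz":3,"roll":0},{"tx":0,"ty":0,"tz":0,"roll":0},{"tx":0,"ty":0,"tz":0,"roll":0}]' 0 50 >/dev/null; python3 go.py 581.4 105.7 113
```

```text
t 10.1833 pos [581.1 105.7 126.1] yaw 139.9 tilt 0.05 tool move [-0.2  0.2 13.1] F [ 0.5 -0.3 -0.5] M [ 0.05  0.   -0.06] q6 -0.82
t 10.6 pos [580.7 105.6 116.1] yaw 139.9 tilt 0.02 tool move [-0.5  0.6  3.1] F [ 0.9  0.  -1.8] M [0.04 0.05 0.01] q6 -0.82
```

```bash
python3 -m handwheel '[{"tx":0,"ty":0,"tz":2,"roll":0},{"tx":0,"ty":0,"tz":2,"roll":0},{"tx":0,"ty":0,"tz":1,"roll":0},{"tx":0,"ty":0,"tz":0,"roll":0}]' 0 50 >/dev/null; python3 go.py 581.4 105.7 108
python3 -m handwheel '[{"tx":0,"ty":0,"tz":0.5,"roll":0},{"tx":0,"ty":0,"tz":0.5,"roll":0},{"tx":0,"ty":0,"tz":0,"roll":0}]' 0 50 >/dev/null; python3 go.py 581.4 105.7 108
```

```text
t 10.9333 pos [580.6 105.6 110.9] yaw 139.9 tilt 0.02 tool move [-0.6  0.6  2.9] F [ 0.2  0.7 -2.5] M [ 0.01 -0.02 -0.03] q6 -0.82
t 11.1833 pos [580.7 105.6 110.2] yaw 139.9 tilt 0.01 tool move [-0.5  0.6  2.2] F [-0.2  0.6 -1.3] M [ 0.03 -0.01 -0.  ] q6 -0.82
```

```bash
for i in 1 2; do :; done; python3 -m handwheel '[{"tx":0,"ty":0,"tz":0.5,"roll":0},{"tx":0,"ty":0,"tz":0.5,"roll":0},{"tx":0,"ty":0,"tz":0,"roll":0}]' 0 50 >/dev/null; python3 go.py 581.4 105.7 108
python3 -m handwheel '[{"tx":0,"ty":0,"tz":0.5,"roll":0},{"tx":0,"ty":0,"tz":0.5,"roll":0},{"tx":0,"ty":0,"tz":0,"roll":0}]' 0 50 >/dev/null; python3 go.py 581.4 105.7 108
```

```text
t 11.4333 pos [580.7 105.6 109.2] yaw 139.9 tilt 0.01 tool move [-0.5  0.5  1.2] F [ 0.1  0.4 -1.5] M [ 0.    0.   -0.04] q6 -0.82
t 11.6833 pos [580.9 105.6 108.4] yaw 139.9 tilt 0.01 tool move [-0.3  0.4  0.4] F [ 0.3 -0.1 -1.1] M [-0.01 -0.02 -0.01] q6 -0.82
```

```bash
python3 -m handwheel '[{"tx":0,"ty":0,"tz":0.5,"roll":0},{"tx":0,"ty":0,"tz":0,"roll":0},{"tx":0,"ty":0,"tz":0,"roll":0}]' 0 50 >/dev/null; python3 go.py 581.4 105.7 108
python3 -m handwheel '[{"tx":0,"ty":0,"tz":0.5,"roll":0},{"tx":0,"ty":0,"tz":0,"roll":0},{"tx":0,"ty":0,"tz":0,"roll":0}]' 0 50 >/dev/null; python3 go.py 581.4 105.7 108
python3 -m handwheel '[{"tx":0,"ty":0,"tz":0.5,"roll":0},{"tx":0,"ty":0,"tz":0,"roll":0},{"tx":0,"ty":0,"tz":0,"roll":0}]' 0 50 >/dev/null; python3 go.py 581.4 105.7 108
```

```text
t 11.9333 pos [581.  105.6 108.2] yaw 139.9 tilt 0.03 tool move [-0.2  0.4  0.2] F [-0.9 -0.4  0.5] M [-0.02  0.21 -0.03] q6 -0.82
t 12.1833 pos [581.1 105.6 108.1] yaw 139.9 tilt 0.04 tool move [-0.2  0.3  0.1] F [-1.9  0.2  5.4] M [-0.02  0.41  0.04] q6 -0.82
t 12.4333 pos [581.2 105.6 108. ] yaw 139.9 tilt 0.04 tool move [-0.1  0.2  0. ] F [-3.  -0.7  7.1] M [-0.11  0.59 -0.08] q6 -0.82
```

```bash
python3 -m handwheel '[{"tx":0,"ty":0,"tz":-0.4,"roll":0},{"tx":0,"ty":0,"tz":0,"roll":-0.04},{"tx":0,"ty":0,"tz":0,"roll":-0.04},{"tx":0,"ty":0,"tz":0,"roll":-0.04},{"tx":0,"ty":0,"tz":0,"roll":0}]' 0 50 >/dev/null; python3 go.py 581.4 105.7 108
python3 -m handwheel '[{"tx":0,"ty":0,"tz":0,"roll":-0.04},{"tx":0,"ty":0,"tz":0,"roll":-0.04},{"tx":0,"ty":0,"tz":0,"roll":-0.04},{"tx":0,"ty":0,"tz":0,"roll":-0.04},{"tx":0,"ty":0,"tz":0,"roll":0}]' 0 50 >/dev/null; python3 go.py 581.4 105.7 108
```

```text
t 12.85 pos [581.6 105.7 108. ] yaw 146.8 tilt 0.13 tool move [ 0.2 -0.1  0. ] F [0.  0.2 4.5] M [ 0.04  0.06 -0.04] q6 -0.94
t 13.2667 pos [581.7 105.8 108.1] yaw 155.9 tilt 0.15 tool move [ 0.3 -0.2  0.1] F [0.3 0.7 4.3] M [ 0.18 -0.17  0.02] q6 -1.1
```

```bash
python3 -m handwheel '[{"tx":0,"ty":0,"tz":0,"roll":-0.04},{"tx":0,"ty":0,"tz":0,"roll":-0.04},{"tx":0,"ty":0,"tz":0,"roll":-0.04},{"tx":0,"ty":0,"tz":0,"roll":-0.04},{"tx":0,"ty":0,"tz":0,"roll":0}]' 0 50 >/dev/null; python3 go.py 581.4 105.7 108
python3 -m handwheel '[{"tx":0,"ty":0,"tz":0,"roll":-0.04},{"tx":0,"ty":0,"tz":0,"roll":-0.04},{"tx":0,"ty":0,"tz":0,"roll":-0.04},{"tx":0,"ty":0,"tz":0,"roll":-0.04},{"tx":0,"ty":0,"tz":0,"roll":0}]' 0 50 >/dev/null; python3 go.py 581.4 105.7 108
```

```text
t 13.6833 pos [581.6 105.8 108. ] yaw 165.1 tilt 0.14 tool move [ 0.2 -0.2  0. ] F [0.4 0.4 4.4] M [ 0.25 -0.15 -0.02] q6 -1.26
t 14.1 pos [581.5 105.8 108.1] yaw 174.2 tilt 0.11 tool move [ 0.1 -0.1  0.1] F [-0.4  0.3  5.7] M [ 0.17  0.06 -0.02] q6 -1.42
```

```bash
python3 go.py 581.4 105.7 108 >/dev/null; python3 -m handwheel '[{"tx":0,"ty":0,"tz":0,"roll":-0.04},{"tx":0,"ty":0,"tz":0,"roll":-0.04},{"tx":0,"ty":0,"tz":0,"roll":-0.04},{"tx":0,"ty":0,"tz":0,"roll":0}]' 0 50 >/dev/null; python3 go.py 581.4 105.7 108
```

```text
t 14.4333 pos [581.2 106.  107.5] yaw -178.9 tilt 0.08 tool move [-0.2 -0.3 -0.5] F [0.3 0.7 1.3] M [ 0.18 -0.12 -0.02] q6 -1.54
```

```bash
python3 -m handwheel '[{"tx":0,"ty":0,"tz":0.4,"roll":-0.02},{"tx":0,"ty":0,"tz":0.4,"roll":0},{"tx":0,"ty":0,"tz":0,"roll":0}]' 0 50 >/dev/null; python3 go.py 581.4 105.7 108
python3 -m handwheel '[{"tx":0,"ty":0,"tz":0.4,"roll":-0.02},{"tx":0,"ty":0,"tz":0.3,"roll":-0.02},{"tx":0,"ty":0,"tz":0,"roll":0}]' 0 50 >/dev/null; python3 go.py 581.4 105.7 108
```

```text
t 14.6833 pos [580.6 105.5 105.8] yaw -177.7 tilt 0.02 tool move [-0.8  0.2 -2.2] F [0.9 0.8 1.3] M [ 0.1  -0.29  0.06] q6 -1.56
t 14.9333 pos [580.4 105.5 105. ] yaw -175.4 tilt 0.05 tool move [-1.   0.2 -3. ] F [ 2.   1.2 -0.9] M [ 0.06 -0.31  0.04] q6 -1.6
```

```bash
python3 -m handwheel '[{"tx":0,"ty":0,"tz":0.6,"roll":0},{"tx":0,"ty":0,"tz":0.6,"roll":0},{"tx":0,"ty":0,"tz":0.6,"roll":0},{"tx":0,"ty":0,"tz":0,"roll":0}]' 0 50 >/dev/null; python3 go.py 581.4 105.7 101
python3 -m handwheel '[{"tx":0,"ty":0,"tz":0.5,"roll":0},{"tx":0,"ty":0,"tz":0.5,"roll":0},{"tx":0,"ty":0,"tz":0,"roll":0},{"tx":0,"ty":0,"tz":0,"roll":0}]' 0 50 >/dev/null; python3 go.py 581.4 105.7 101
```

```text
t 15.2667 pos [580.6 105.5 103.6] yaw -175.4 tilt 0.03 tool move [-0.8  0.1  2.6] F [ 1.5 -0.1 -0.3] M [ 0.03 -0.25  0.05] q6 -1.6
t 15.6 pos [580.2 105.6 102.3] yaw -175.4 tilt 0.09 tool move [-1.2  0.   1.3] F [ 0.   0.6 -1.1] M [0.03 0.03 0.02] q6 -1.6
```

```bash
python3 -m handwheel '[{"tx":-0.4,"ty":0,"tz":0.4,"roll":0},{"tx":0,"ty":0,"tz":0.4,"roll":0},{"tx":0,"ty":0,"tz":0,"roll":0},{"tx":0,"ty":0,"tz":0,"roll":0}]' 0 50 >/dev/null; python3 go.py 581.4 105.7 101
python3 -m handwheel '[{"tx":0,"ty":0,"tz":0.4,"roll":0},{"tx":0,"ty":0,"tz":0.3,"roll":0},{"tx":0,"ty":0,"tz":0,"roll":0},{"tx":0,"ty":0,"tz":0,"roll":0}]' 0 50 >/dev/null; python3 go.py 581.4 105.7 101
```

```text
t 15.9333 pos [581.1 105.6 102. ] yaw -175.4 tilt 0.02 tool move [-0.3  0.   1. ] F [-0.6 -0.2 -1.2] M [-0.02  0.07 -0.03] q6 -1.6
t 16.2667 pos [581.1 105.6 101.4] yaw -175.4 tilt 0.0 tool move [-0.3  0.1  0.4] F [-0.5 -0.4 -1. ] M [ 0.01 -0.04  0.04] q6 -1.6
```

```bash
python3 -m handwheel '[{"tx":0,"ty":0,"tz":0.4,"roll":0},{"tx":0,"ty":0,"tz":0,"roll":0},{"tx":0,"ty":0,"tz":0,"roll":0}]' 0 50 >/dev/null; python3 go.py 581.4 105.7 101
python3 -m handwheel '[{"tx":0,"ty":0,"tz":0.4,"roll":0},{"tx":0,"ty":0,"tz":0,"roll":0},{"tx":0,"ty":0,"tz":0,"roll":0}]' 0 50 >/dev/null; python3 go.py 581.4 105.7 101
```

```text
t 16.5167 pos [581.2 105.6 101. ] yaw -175.4 tilt 0.0 tool move [-0.2  0.1  0. ] F [ 0.1  0.9 -1.5] M [ 0.02  0.04 -0.07] q6 -1.6
t 16.7667 pos [581.3 105.6 100.9] yaw -175.4 tilt 0.02 tool move [-0.1  0.1 -0.1] F [-0.1 -0.5 -0.1] M [-0.07  0.08  0.04] q6 -1.6
```

```bash
python3 -m handwheel '[{"tx":0,"ty":0,"tz":0.23,"roll":0.06},{"tx":0,"ty":0,"tz":0.23,"roll":0.06},{"tx":0,"ty":0,"tz":0.23,"roll":0.06},{"tx":0,"ty":0,"tz":0,"roll":0}]' 0 50 >/dev/null; python3 go.py 581.4 105.7 101
python3 -m handwheel '[{"tx":0,"ty":0,"tz":0.23,"roll":0.06},{"tx":0,"ty":0,"tz":0.23,"roll":0.06},{"tx":0,"ty":0,"tz":0.23,"roll":0.06},{"tx":0,"ty":0,"tz":0,"roll":0}]' 0 50 >/dev/null; python3 go.py 581.4 105.7 101
```

```text
t 17.1 pos [581.4 105.6 100.2] yaw 174.2 tilt 0.04 tool move [ 0.   0.1 -0.8] F [0.6 0.4 0.7] M [ 0.01  0.09 -0.03] q6 -1.42
t 17.4333 pos [581.4 105.7  99.5] yaw 164.0 tilt 0.04 tool move [ 0.   0.  -1.5] F [-0.3  0.4 -0. ] M [-0.    0.    0.02] q6 -1.24
```

```bash
python3 -m handwheel '[{"tx":0,"ty":0,"tz":0.23,"roll":0.06},{"tx":0,"ty":0,"tz":0.23,"roll":0.06},{"tx":0,"ty":0,"tz":0,"roll":0}]' 0 50 >/dev/null; python3 go.py 581.4 105.7 101
python3 -m handwheel '[{"tx":0,"ty":0,"tz":0.23,"roll":0.06},{"tx":0,"ty":0,"tz":0.23,"roll":0.06},{"tx":0,"ty":0,"tz":0,"roll":0}]' 0 50 >/dev/null; python3 go.py 581.4 105.7 101
```

```text
t 17.6833 pos [581.4 105.7  99.1] yaw 157.2 tilt 0.04 tool move [ 0.   0.  -1.9] F [0.1 0.4 0.9] M [ 0.04 -0.    0.07] q6 -1.12
t 17.9333 pos [581.4 105.7  98.6] yaw 150.3 tilt 0.04 tool move [ 0.   0.  -2.4] F [-1.   0.1  1. ] M [ 0.05 -0.03 -0.01] q6 -1.0
```

```bash
python3 -m handwheel '[{"tx":0,"ty":0,"tz":0.23,"roll":0.06},{"tx":0,"ty":0,"tz":0.23,"roll":0.06},{"tx":0,"ty":0,"tz":0,"roll":0}]' 0 50 >/dev/null; python3 go.py 581.4 105.7 101
python3 -m handwheel '[{"tx":0,"ty":0,"tz":0.23,"roll":0.06},{"tx":0,"ty":0,"tz":0.23,"roll":0.06},{"tx":0,"ty":0,"tz":0,"roll":0}]' 0 50 >/dev/null; python3 go.py 581.4 105.7 101
```

```text
t 18.1833 pos [581.4 105.7  98.1] yaw 143.5 tilt 0.04 tool move [ 0.  -0.  -2.9] F [0.4 0.2 1.5] M [ 0.13 -0.05 -0.05] q6 -0.88
t 18.4333 pos [581.4 105.7  97.6] yaw 136.6 tilt 0.03 tool move [-0.   0.  -3.4] F [0.1 0.6 1.7] M [ 0.06 -0.03 -0.05] q6 -0.76
```

```bash
python3 -m handwheel '[{"tx":0,"ty":0,"tz":0.23,"roll":0.06},{"tx":0,"ty":0,"tz":0.23,"roll":0.06},{"tx":0,"ty":0,"tz":0,"roll":0}]' 0 50 >/dev/null; python3 go.py 581.4 105.7 101
python3 -m handwheel '[{"tx":0,"ty":0,"tz":0.23,"roll":0.06},{"tx":0,"ty":0,"tz":0.23,"roll":0.06},{"tx":0,"ty":0,"tz":0,"roll":0}]' 0 50 >/dev/null; python3 go.py 581.4 105.7 101
```

```text
t 18.6833 pos [581.2 105.7  97. ] yaw 129.8 tilt 0.01 tool move [-0.2  0.2 -4. ] F [0.5 0.6 0.8] M [ 0.11 -0.02  0.01] q6 -0.64
t 18.9333 pos [581.4 105.8  96.9] yaw 122.9 tilt 0.03 tool move [-0.1 -0.  -4.1] F [-0.5  0.3  2.3] M [0.17 0.07 0.04] q6 -0.52
```

```bash
python3 -m handwheel '[{"tx":0,"ty":0,"tz":0.1,"roll":0.06},{"tx":0,"ty":0,"tz":0.1,"roll":0.06},{"tx":0,"ty":0,"tz":0,"roll":0}]' 0 50 >/dev/null; python3 go.py 581.4 105.7 101
python3 -m handwheel '[{"tx":0,"ty":0,"tz":0,"roll":0.06},{"tx":0,"ty":0,"tz":0,"roll":0.06},{"tx":0,"ty":0,"tz":0,"roll":0}]' 0 50 >/dev/null; python3 go.py 581.4 105.7 101
```

```text
t 19.1833 pos [581.5 105.8  96.8] yaw 116.0 tilt 0.06 tool move [-0.  -0.1 -4.2] F [0.3 0.8 3. ] M [ 0.21 -0.01 -0.02] q6 -0.4
t 19.4333 pos [581.6 105.7  96.8] yaw 109.2 tilt 0.06 tool move [ 0.  -0.2 -4.2] F [ 0.5 -0.3  4. ] M [ 0.2  -0.01  0.01] q6 -0.28
```

```bash
python3 -m handwheel '[{"tx":0,"ty":0,"tz":0,"roll":0.06},{"tx":0,"ty":0,"tz":0,"roll":0.06},{"tx":0,"ty":0,"tz":0,"roll":0}]' 0 50 >/dev/null; python3 go.py 581.4 105.7 101
python3 -m handwheel '[{"tx":0,"ty":0,"tz":0,"roll":0.04},{"tx":0,"ty":0,"tz":0,"roll":0.04},{"tx":0,"ty":0,"tz":0,"roll":0}]' 0 50 >/dev/null; python3 go.py 581.4 105.7 101
```

```text
t 19.6833 pos [581.6 105.7  96.8] yaw 102.3 tilt 0.07 tool move [ 0.1 -0.2 -4.2] F [0.4 0.7 3.9] M [ 0.22 -0.13 -0.05] q6 -0.16
t 19.9333 pos [581.6 105.7  96.7] yaw 97.7 tilt 0.07 tool move [ 0.  -0.2 -4.3] F [0.4 1.2 3.5] M [ 0.25 -0.11 -0.02] q6 -0.08
```

```bash
python3 -m handwheel '[{"tx":0,"ty":0,"tz":0,"roll":0.04},{"tx":0,"ty":0,"tz":0.1,"roll":0.04},{"tx":0,"ty":0,"tz":0,"roll":0}]' 0 50 >/dev/null; python3 go.py 581.4 105.7 101
python3 -m handwheel '[{"tx":0,"ty":0,"tz":0.15,"roll":0.04},{"tx":0,"ty":0,"tz":0.15,"roll":0.04},{"tx":0,"ty":0,"tz":0,"roll":0}]' 0 50 >/dev/null; python3 go.py 581.4 105.7 101
```

```text
t 20.1833 pos [581.7 105.7  96.5] yaw 93.1 tilt 0.08 tool move [-0.  -0.3 -4.5] F [1.2 1.4 1.9] M [ 0.25 -0.29  0.03] q6 -0.0
t 20.4333 pos [581.7 105.7  96.2] yaw 88.5 tilt 0.08 tool move [-0.  -0.3 -4.8] F [1.1 1.7 2.8] M [ 0.31 -0.36  0.13] q6 0.08
```

```bash
python3 -m handwheel '[{"tx":0,"ty":0,"tz":0.13,"roll":0.04},{"tx":0,"ty":0,"tz":0.13,"roll":0.04},{"tx":0,"ty":0,"tz":0,"roll":0}]' 0 50 >/dev/null; python3 go.py 581.4 105.7 101
python3 -m handwheel '[{"tx":0,"ty":0,"tz":0.13,"roll":0.04},{"tx":0,"ty":0,"tz":0.13,"roll":0.04},{"tx":0,"ty":0,"tz":0,"roll":0},{"tx":0,"ty":0,"tz":0,"roll":0}]' 0 50 >/dev/null; python3 go.py 581.4 105.7 101; python3 - <<'E'
from station import ctrl,optics
import numpy as np
m=[]
for i in range(6):
    optics.camera_params("scene"); optics.get_image("side"); o=ctrl.get_obs(); m.append([*o['contact_force'],o['wrist_torque'][2],o['tool_pos'][2]*1e3])
print(np.mean(m,0).round(2))
E
```

```text
t 20.6833 pos [581.7 105.7  96. ] yaw 83.9 tilt 0.09 tool move [-0.  -0.3 -5. ] F [1.9 1.5 3.7] M [ 0.26 -0.45  0.27] q6 0.16
t 21.0167 pos [581.7 105.6  95.7] yaw 79.4 tilt 0.08 tool move [ 0.  -0.3 -5.3] F [2.9 1.7 3.3] M [ 0.29 -0.55  0.35] q6 0.24
[ 2.47  1.72  4.28  0.35 95.76]
```

```bash
python3 -m handwheel '[{"tx":0,"ty":0,"tz":0,"roll":0},{"tx":0,"ty":0,"tz":0,"roll":0},{"tx":0,"ty":0,"tz":0,"roll":0},{"tx":0,"ty":0,"tz":0,"roll":0},{"tx":0,"ty":0,"tz":0,"roll":0}]' 40
python3 -m handwheel '[{"tx":0,"ty":0,"tz":-5,"roll":0},{"tx":0,"ty":0,"tz":-15,"roll":0},{"tx":0,"ty":0,"tz":-25,"roll":0},{"tx":0,"ty":0,"tz":-30,"roll":0},{"tx":0,"ty":0,"tz":-30,"roll":0},{"tx":0,"ty":0,"tz":-15,"roll":0},{"tx":0,"ty":0,"tz":0,"roll":0},{"tx":0,"ty":0,"tz":0,"roll":0}]' 40
python3 nut.py w6
python3 - <<'E'
from station import optics
import numpy as np,cv2
a,_=optics.get_image("scene"); b,_=optics.get_image("side"); w=cv2.imread('pics/w6.png')[:,:,::-1]
f=lambda p,u,v:cv2.resize(p[v-45:v+45,u-40:u+40],(250,280),interpolation=cv2.INTER_CUBIC)
cv2.imwrite("pics/c2.png",np.hstack([f(a,290,195),f(b,292,205),cv2.resize(w,(250,280))])[:,:,::-1])
E
```

```text
t: 21.73
tool_pos: [0.5803, 0.1055, 0.0945]
tool_rot: [-2.42, -2.001, 0.003]
contact_force: [-0.1, -0.4, 0.1]
opening: 0.0398
grip_force: 0.0
t: 22.4
tool_pos: [0.5817, 0.1056, 0.2168]
tool_rot: [2.42, 2.001, 0.003]
contact_force: [-0.4, 0.4, -1.1]
opening: 0.0402
grip_force: 0.0
22.45 [0.5808 0.1056 0.2149] yaw 79.2 [ 0.3 -0.1 -0.5]
or [276. 195.] 2065 ztop 0.1184 rect mm 581.6 106.4 53.0 11.8 yaw 80.0
```

View pics/c2.png

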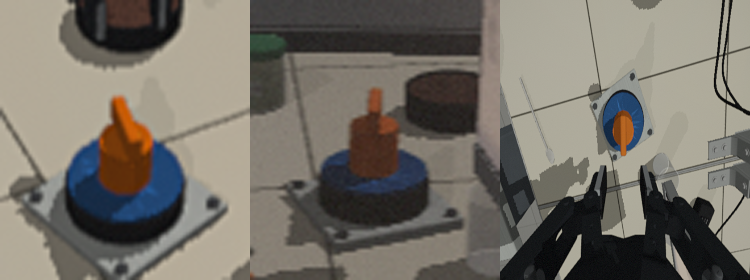

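The nut sits flush and upright on the cover, scene crop (122,160). Its yaw of 80° matches where the gripper released it, so it hasn't backed off. Handing in.

```bash
python3 -c "
from station import ctrl; print(ctrl.finish_job())"
```

```text
the job is handed in; nothing more can be done
None
```

The wing nut is threaded onto the stud and moderately tight on the blue cover (about 0.35 N m measured, roughly 16–23 N on the cover); it has been let go, and the job was handed in at about 22.5 s, with no verdict returned yet.

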